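Slide the slotted profile past the post into its bench bay

ROBOT

A 6-joint arm with a two-finger parallel gripper is mounted at the origin on the work surface. World frame = base frame: x ahead of the robot, y to its left, z up, the work surface at z = 0. Lengths are in mm, angles in degrees, forces in N, time in s.
With the tool pointing down it reaches from about 300 to 850 mm from the base axis. Payload 4.2 kg.
Tool frame: the origin (TCP) lies on the centre line of the jaws, within the pads' length; the fingertips stand 14 mm ahead of it and the grasp point (between the pads) lies 5 mm behind it; z points along the fingers, y is the direction in which the jaws open and shut (so a half turn about z gives the same grasp; the last joint's range is limited). The gripper opens to 91 mm and grips with 3 to 60 N. Pads are 32 mm wide; open, the fingers measure 118 mm over their backs; the gripper's body (76 mm by 178 mm) begins 60 mm behind the grasp point.
Start: joints at [74.026, 18.312, 89.639, -0, 72.044, -1.146], TCP at [147.156, 555.866, 227.976] pointing down, gripper open.
Joint ranges: [-177.97, 177.97], [-48.28, 115.42], [12.27, 149.76], [-77.06, 257.06], [2.81, 150.46], [-146.56, 146.56]. Speed limits (degrees/s): [147.25, 147.25, 180, 180, 180, 180].

INTERFACE

Orientations are given as [roll, pitch, yaw] about the fixed x, y, z axes, in that order (R = Rz(yaw) Ry(pitch) Rx(roll)).
In Python, from workcell import env gives the robot as it stands.
- The arm moves only by the tool play_rows, never from a script. Its argument "increments" is a list of rows, each a list of 5 numbers: the shift along the world's x, y, z in mm, then the turn about the world's z in degrees, then the closure, from 0 (fully open) to 1 (shut). In form: [[x, y, z, yaw, fingers], ...]. A call has 1 to 20 rows; each row shifts and turns the commanded pose from where the row before left it; what a row does not reach is not made up. A row lasts 1/8 s, in which the tool goes at most 62.5 mm and 10.7 degrees, less where a joint would pass 70% of its speed; a pose out of reach is approached as far as the arm can. A call is refused whole if a number of a shift passes 62.5 or a number of a turn 10.7, either way. A call with a gripper value outside its range is refused whole. The fingers move at their own pace and stop on an object; "newtons" is the grip in N (left out, the last holds). Time passes only in rows, so rows that do not move let the fingers close. It gives the time, the measured TCP pose, the force and the opening at its end, in the units of the state.
- env.state(): the state, without advancing time (a new reading comes with each control period).
- env.grab_frame(name): name is "side" or "top" or "wrist"; returns the picture (400x640x3 uint8, red, green, blue); there is no depth.
- env.calibration(name): a dict with "fx", "fy", "cx", "cy" (pixels), "dist_coeffs" ([k1, k2, p1, p2, k3] as OpenCV has them; the pictures are not rectified), "R" (3x3) and "t" (3): a world point X has camera coordinates R X + t; the wrist camera has in their place "hand_eye" (4x4, takes a point from camera to tool coordinates, whose origin is the TCP and whose axes are the flange's). Camera axes: x right, y down, z forward; pixel columns grow to the right and rows downward; lengths in mm; the calibration is good to about 2 mm. A picture is of the moment at which its call begins: read the wrist's pose just before it. calibration takes no time and is no camera call.
- env.job_done(): hands the job in, once; it reports no verdict.
The state is a dict: "time_s": time; "qpos": joint angles; "qvel": joint speeds; "effort": joint torques, N m; "ee_pos": TCP position; "ee_rot": TCP orientation; "force": force on the tool from outside, world axes, zero at the start; "torque": the same for the moment, N m; "gripper_width": finger opening in mm.
Only numpy, scipy, OpenCV 4.12 (cv2) and the standard library are available. Lean on these libraries where they do the work, as an engineer would, in place of code of your own. Each camera call takes 0.05 s, during which the arm holds its last target.

TASK

Put the length of slotted aluminium profile away in its bay on the bench: push it along the bench top with the fingertips, at one end or the other as needed, to angle it past the steel post and then in through the bay's open mouth until its end is fully home against the bay's end wall. It must stay flat on the bench: do not pick it up or tip it. Leave the other loose things on the bench where they are, and end with the hand clear.

Things in the scene. Friction and masses are not known exactly. Their poses are not given: they have to be found in the camera images.
- profile_mid (a point): centre (half-way up, 15 mm above the bench) of a loose bar of bare aluminium slotted profile, 30 mm wide (its x), 200 mm long (its y) and 30 mm high (its z), about 0.2 kg, lying on the bench with its long axis roughly towards the bay. Its ends are at y = +100 and -100 mm (the +y end starts nearer the bay); both ends are alike.
- bay: fixed three-sided bay of dark steel with no floor (the bench top is its floor). The origin is on the bench at the middle of its open mouth; +y points into the bay. Inner width 70 mm (x from -35 to +35 mm), inner depth 170 mm (inner face of the end wall at y = +170 mm); walls 8 mm thick and 35 mm high, with 18 mm wide, 3 mm thick feet along the outside of the two side walls. When the profile is home about 30 mm of it still stands out of the mouth.
- post: fixed plain steel post, upright cylinder of 24 mm diameter and 40 mm height, standing 90 to 110 mm in front of the bay's mouth, nearly on the bay's centre line, so that the profile cannot go straight in. The origin is the centre of its underside. It does not move; the profile may touch it.
- spool: loose grey spool, 56 mm across, 40 mm high; origin centre of underside. Leave alone.
- tape: loose black ring of tape, 76 mm across, 20 mm high; origin centre of underside. Leave alone.
- tray: loose white parts tray, 70 x 100 mm (its x, y), 22 mm high; origin centre of underside. Leave alone.
- jar: loose small clear jar with black cap, 48 mm across, 55 mm high; origin centre of underside. Leave alone.
- flask: loose white bottle, 68 mm across, 150 mm high; origin centre of underside. Leave alone.
- driver: loose screwdriver lying on the bench along its x, beyond the bay to the left, about 200 mm long. Leave alone.
- tin: loose steel bowl, 66 mm across, 40 mm high; origin centre of underside. Leave alone.
Not all that is in view belongs to the job. What is shaped like the part that bears profile_mid but orange is not meant.

How it is judged (in metres and radians):
At the end, for the whole second after the job is handed in: The profile lies flat in the bay with its inner end within 10 mm of the end wall (its centre at least 60 mm inside the mouth and within 25 mm of the centre line, its length within 0.3 rad of the bay's) (y of profile_mid in the frame of bay above 0.06 m and x of profile_mid in the frame of bay between -0.025 and 0.025 m and angle between the y axis of profile_mid and the y axis of bay, either way round below 0.3 rad and height (world z) of profile_mid between 0.011 and 0.019 m); the robot touches nothing.
It fails at once if the profile is lifted off the bench (centre more than 10 mm above its resting height) (height (world z) of profile_mid above 0.025 m).
It fails at once if the profile is tipped by more than 0.2 rad (angle between profile_mid's own z axis and vertical above 0.2 rad).
It fails at once if another loose thing on the bench is moved by more than 20 mm (distance of any of spool, tape, tray, jar, flask, driver, tin from where it was at the start of the episode above 0.02 m).
It also fails if it takes over 72 s, if anything falls off the work surface, if the arm or the gripper's body presses on something with over 40 N, if the wrist force passes 120 N, or if a joint passes its speed limit or range.

## Working session

There is one attempt and no reset: what is moved stays moved. The work goes in short steps, Python scripts to look and compute and a tool call to move; the robot and the scene stay as the last step left them, time stands still between calls to the robot, and variables do not carry over. Pictures are saved under pics/ and viewed, and the job is handed in when it is done.

Besides the shell and the picture viewer there is one more tool, called as name(argument=value, ...) on one line, values as JSON. play_rows: Moves the arm, as the interface text tells. Its arguments: {"type":"object","properties":{"increments":{"type":"array"},"newtons":{"type":"number"}},"required":["increments"]}

```bash
mkdir -p pics; ls; python3 - <<'E'
from workcell import env
import cv2
s=env.state();print(s['time_s'],s['ee_pos'],s['ee_rot'],s['gripper_width'])
for n in('side','top','wrist'):
    cv2.imwrite(f'pics/{n}0.png',env.grab_frame(n)[:,:,::-1])
    c=env.calibration(n);print(n,{k:(v.tolist() if hasattr(v,'tolist') else v) for k,v in c.items()})
E
```

```text
pics
0.0 [147.02316559 555.37772246 227.11746334] [-1.79897018e+02 -1.23173246e-03  1.65170738e+02] 91.21454016139266
side {'fx': 491.3988080706331, 'fy': 491.3988080706331, 'cx': 313.3577900318166, 'cy': 195.4817853294672, 'dist_coeffs': [0.04373987049549764, 0.0, 0.0, 0.0, 0.0], 'R': [[0.8108554041588976, -0.5849181423659148, -0.019603068063909084], [-0.3616233834508128, -0.47440978023463654, -0.8025982114104855], [0.46015436767230306, 0.6578800248897448, -0.5961978117732164]], 't': [-397.8613730025556, 207.71074897634617, 1539.3721295715304]}
top {'fx': 386.194885431338, 'fy': 386.194885431338, 'cx': 320.7308885607955, 'cy': 193.36905626202358, 'dist_coeffs': [0.030268437324504516, 0.0, 0.0, 0.0, 0.0], 'R': [[-0.022151614512942078, -0.9996946893281898, -0.010946876425927708], [-0.9922559705899662, 0.023322717623452966, -0.1220005724216954], [0.12221863525270885, 0.00815959384229365, -0.9924696601031663]], 't': [-1.044191506618174, 486.57520835949884, 1033.370961078295]}
wrist {'fx': 283.2401844993451, 'fy': 283.2401844993451, 'cx': 322.893033486308, 'cy': 198.87481034716885, 'dist_coeffs': [-0.019615829215907786, 0.0, 0.0, 0.0, 0.0], 'hand_eye': [[7.524064540100869e-06, -0.9667562387310964, -0.25569977477090367, 72.36991626102873], [0.9999992246140775, -0.0003111430996829099, 0.001205803140573653, 0.8879728270052567], [-0.00124527692934162, -0.2556995855774389, 0.9667554867808584, -157.6656773876751], [0.0, 0.0, 0.0, 1.0]]}
```

View pics/top0.png

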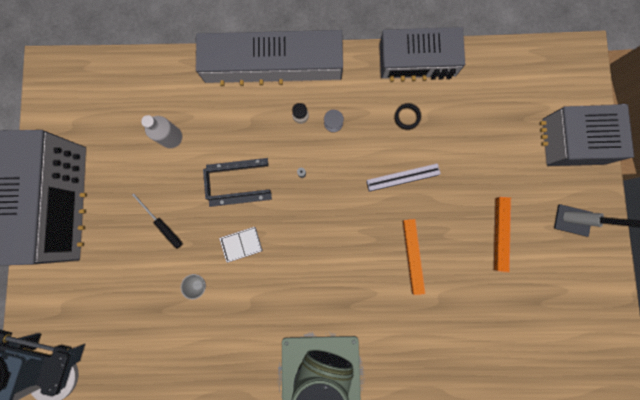

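View pics/side0.png

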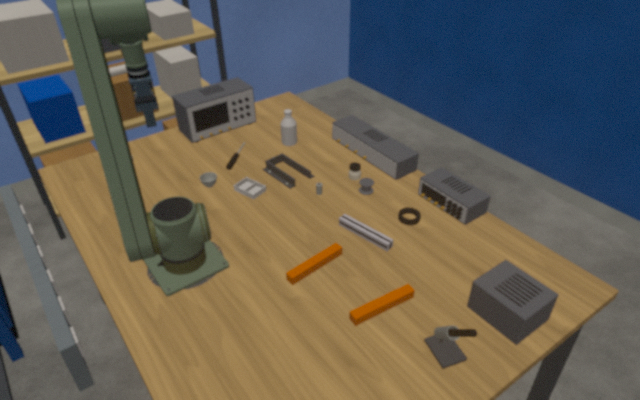

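View pics/wrist0.png

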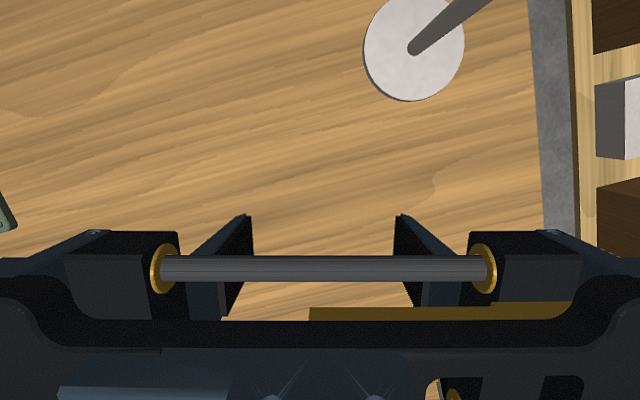

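The top view has the profile at about (368,185)–(439,170), the post at (302,173), and the bay opening to the right with its mouth at about (270,180). I'll zoom in and measure.

```bash
cat > h.py <<'E'
import numpy as np, cv2
from workcell import env
def ray(n,px,z,c=None):
    c=c or env.calibration(n)
    K=np.array([[c['fx'],0,c['cx']],[0,c['fy'],c['cy']],[0,0,1]]);d=np.array(c['dist_coeffs'])
    p=cv2.undistortPoints(np.array(px,float).reshape(-1,1,2),K,d).reshape(-1,2)
    R=np.array(c['R']);t=np.array(c['t']);o=-R.T@t
    v=np.c_[p,np.ones(len(p))]@R
    return (o+v*((z-o[2])/v[:,2])[:,None])[:,:2]
def proj(n,X):
    c=env.calibration(n)
    K=np.array([[c['fx'],0,c['cx']],[0,c['fy'],c['cy']],[0,0,1]])
    return cv2.projectPoints(np.array(X,float).reshape(-1,1,3),cv2.Rodrigues(np.array(c['R']))[0],np.array(c['t']),K,np.array(c['dist_coeffs']))[0].reshape(-1,2)
E
python3 - <<'E'
import cv2
a=cv2.imread('pics/top0.png')
cv2.imwrite('pics/top0z.png',cv2.resize(a[95:235,190:450],None,fx=3,fy=3,interpolation=cv2.INTER_CUBIC))
a=cv2.imread('pics/side0.png')
cv2.imwrite('pics/side0z.png',cv2.resize(a[130:260,220:440],None,fx=3.6,fy=3.6,interpolation=cv2.INTER_CUBIC))
E
```

```text
(no output)
```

View pics/top0z.png

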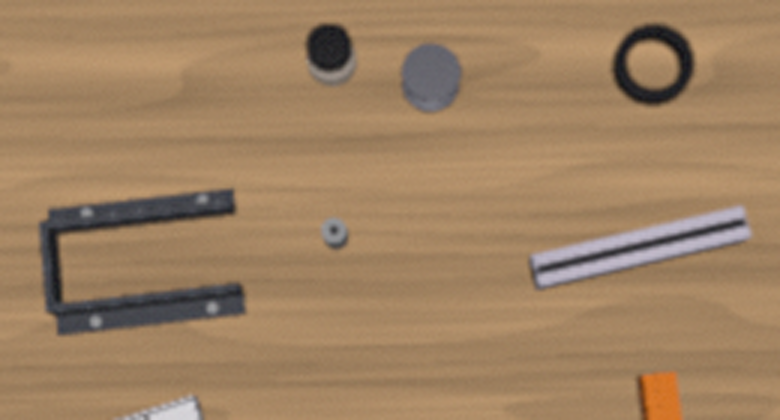

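View pics/side0z.png

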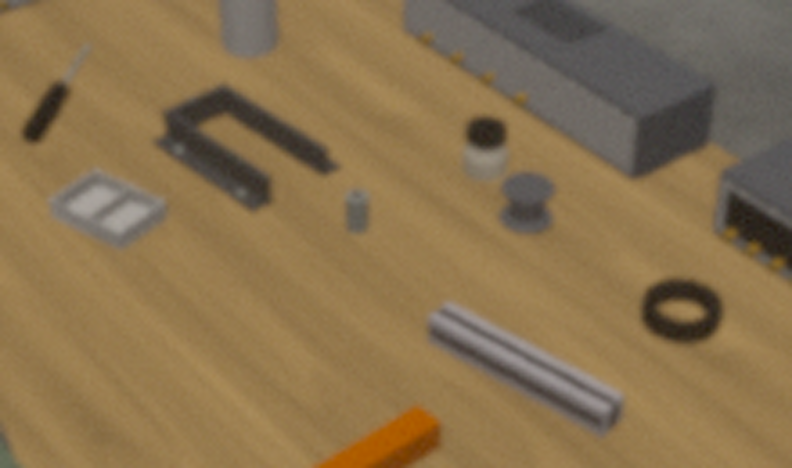

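```bash
python3 - <<'E'
from h import *
c=env.calibration('top');R=np.array(c['R']);print('cam',-R.T@np.array(c['t']))
z=lambda p:np.array(p,float)/3+[190-1/3,95-1/3]
a=cv2.imread('pics/top0.png')
hsv=cv2.cvtColor(a,cv2.COLOR_BGR2HSV)
b,g,r=[a[:,:,i].astype(int) for i in range(3)]
m=((b>r-5)).astype(np.uint8)
m[:, :355]=0;m[:,450:]=0;m[:150]=0;m[215:]=0
m=cv2.morphologyEx(m,cv2.MORPH_CLOSE,np.ones((5,5)))
n,l,s,_=cv2.connectedComponentsWithStats(m);i=1+np.argmax(s[1:,4]);print(s[i])
ct=cv2.findContours((l==i).astype(np.uint8),0,cv2.CHAIN_APPROX_NONE)[0][0].reshape(-1,2)
w=ray('top',ct,30).astype(np.float32)
print('profile',cv2.minAreaRect(w),cv2.boxPoints(cv2.minAreaRect(w)).tolist())
for nm,h,ps in [('upper outer foot z3',3,[(50,211),(233,190)]),('upper inner face bottom edge z0',0,[(58,231),(235,213)]),
 ('lower wall inner top z35',35,[(55,303),(242,285)]),('lower foot outer',3,[(57,334),(245,313)]),('end outer top',35,[(42,222),(50,312)]),
 ('end inner bottom',0,[(58,232),(61,300)]),('post top',40,[(333,228)]),('jar',55,[(329,46)]),('spool',40,[(431,72)]),('tape',20,[(653,64)]),('traycorner',22,[(195,398),(120,418)]),]:
    print(nm,ray('top',z(ps),h).round(1).tolist())
E
```

```text
cam [ 356.48683654  -20.82401622 1084.94034981]
[367 164  73  27 781]
profile ((526.121826171875, -239.3643035888672), (30.148115158081055, 199.64186096191406), 11.747846603393555) [[491.03948974609375, -144.70346069335938], [531.6875610351562, -340.1634521484375], [561.2041625976562, -334.025146484375], [520.5560913085938, -138.56515502929688]]
upper outer foot z3 [[578.8, 312.2], [595.1, 138.3]]
upper inner face bottom edge z0 [[559.9, 305.3], [573.4, 137.0]]
lower wall inner top z35 [[486.7, 296.7], [499.3, 125.9]]
lower foot outer [[461.3, 304.1], [477.0, 127.7]]
end outer top [[562.1, 309.6], [478.5, 301.1]]
end inner bottom [[559.0, 305.3], [493.8, 301.6]]
post top [[549.3, 41.5]]
jar [[716.3, 41.5]]
spool [[694.2, -52.0]]
tape [[702.7, -262.3]]
traycorner [[397.7, 171.3], [381.1, 239.8]]
```

Measured: profile centre (526,-239), heading -11.8° off world +y. The bay mouth is near (536,131), with its axis -4.9° off +y. The post is at (549,41).

Plan:
1. Push the profile sideways at its middle, toward -x.
2. Push the tail toward -x to bring the heading to about +6°.
3. Push the end past the post on its -x side.

First I'll move the closed fingers over beside the profile.

play_rows(increments=[[23.8, -43.6, 0, 1.5, 1], [23.8, -43.6, 0, 1.5, 1], [23.8, -43.6, 0, 1.5, 1], [23.8, -43.6, 0, 1.5, 1], [23.8, -43.6, 0, 1.5, 1], [23.8, -43.6, 0, 1.5, 1], [23.8, -43.6, 0, 1.5, 1], [23.8, -43.6, 0, 1.5, 1], [23.8, -43.6, 0, 1.5, 1], [23.8, -43.6, 0, 1.5, 1], [23.8, -43.6, 0, 1.5, 1], [23.8, -43.6, 0, 1.5, 1], [23.8, -43.6, 0, 1.5, 1], [23.8, -43.6, 0, 1.5, 1], [23.8, -43.6, 0, 1.5, 1], [23.8, -43.6, 0, 1.5, 1], [23.8, -43.6, 0, 1.5, 1], [23.8, -43.6, 0, 1.5, 1], [0, 0, 0, 0, 1], [0, 0, 0, 0, 1]], newtons=20)

```text
time_s: 2.65
ee_pos: [575.0, -228.4, 227.4]
ee_rot: [179.9, -0.1, -167.9]
force: [-0.4, -0.1, 0.4]
gripper_width: 0.0
```

```bash
cat > wr.py <<'E'
from h import *
from scipy.spatial.transform import Rotation as Ro
import sys
def wcal(s):
    c=dict(env.calibration('wrist'));H=np.array(c['hand_eye'])
    T=np.eye(4);T[:3,:3]=Ro.from_euler('xyz',s['ee_rot'],degrees=True).as_matrix();T[:3,3]=s['ee_pos']
    W=np.linalg.inv(T@H);c['R']=W[:3,:3];c['t']=W[:3,3];return c
if __name__=='__main__':
    s=env.state();print(s['time_s'],np.round(s['ee_pos'],1),np.round(s['ee_rot'],1),np.round(s['force'],1),s['gripper_width'],np.round(s['qpos'],1))
    for n in sys.argv[2:]:
        cv2.imwrite(f'pics/{n}{sys.argv[1]}.png',env.grab_frame(n)[:,:,::-1])
E
python3 wr.py 1 wrist top
```

```text
2.65 [ 575.  -228.4  227.4] [ 1.799e+02 -1.000e-01 -1.679e+02] [-0.4 -0.1  0.4] 0.010261456286837648 [ -22.7   22.4   83.6    0.    74.2 -124.9]
```

View pics/wrist1.png

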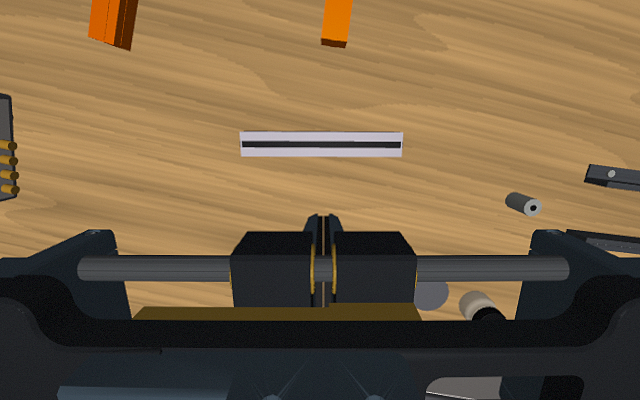

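View pics/top1.png

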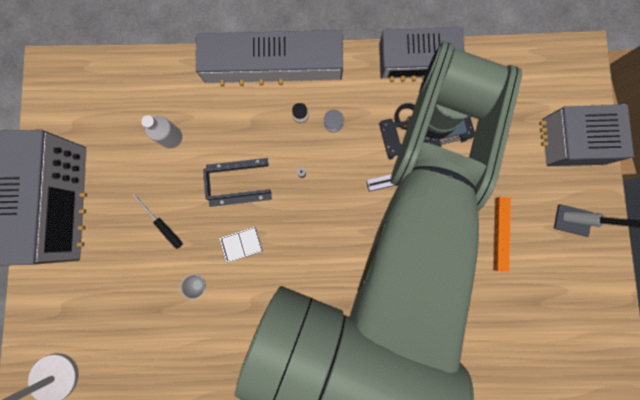

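The wrist view shows the profile clearly at (240..403, 131..157), square to the tool. The post is at (523,204) and the bay is at the right edge.

```bash
cat > prof.py <<'E'
from wr import *
def prof(s,img,tag=None):
    c=wcal(s);hsv=cv2.cvtColor(img[:,:,::-1].copy(),cv2.COLOR_BGR2HSV)
    m=((hsv[:,:,1]<40)&(hsv[:,:,2]>150)).astype(np.uint8)
    m=cv2.morphologyEx(m,cv2.MORPH_CLOSE,np.ones((13,13)))
    n,l,st,_=cv2.connectedComponentsWithStats(m);best=None
    for i in range(1,n):
        if st[i,4]<800: continue
        ct=cv2.findContours((l==i).astype(np.uint8),0,cv2.CHAIN_APPROX_NONE)[0][0].reshape(-1,2)
        w=ray(0,ct,30,c).astype(np.float32);r=cv2.minAreaRect(w);b=cv2.boxPoints(r)
        L=max(r[1]);W=min(r[1])
        e=b[1]-b[0] if np.linalg.norm(b[1]-b[0])>np.linalg.norm(b[2]-b[1]) else b[2]-b[1]
        if e[1]<0:e=-e
        print('cand',st[i,:5].tolist(),np.round(r[0],1),'L,W',round(L,1),round(W,1),'heading(+x)',round(np.degrees(np.arctan2(e[0],e[1])),2))
s=env.state();img=env.grab_frame('wrist');print(s['time_s'],np.round(s['ee_pos'],1),np.round(s['ee_rot'],1))
cv2.imwrite(f'pics/w_{sys.argv[1]}.png',img[:,:,::-1]);prof(s,img)
E
python3 prof.py a; python3 - <<'E'
from wr import *
s=env.state();c=wcal(s)
print('post top',ray(0,[(535,208)],40,c),'post base',ray(0,[(512,200)],0,c))
E
```

```text
2.75 [ 574.9 -227.8  228. ] [ 180.    -0.  -167.8]
cand [239, 131, 164, 26, 4016] [ 528.1 -239.2] L,W 200.3 30.2 heading(+x) -11.74
post top [[548.05308381  48.16402386]] post base [[549.00074391  44.13296691]]
```

The wrist and top measurements agree to within 2 mm. Next I descend and push the middle by about 27 mm.

play_rows(increments=[[0, 0, -50, 0, 1], [0, 0, -50, 0, 1], [0, 0, -50, 0, 1], [0, 0, -35, 0, 1], [0, 0, -12, 0, 1], [0, 0, -8, 0, 1], [0, 0, 0, 0, 1], [-5, -1, 0, 0, 1], [-5, -1, 0, 0, 1], [-5, -1, 0, 0, 1], [-5, -1, 0, 0, 1], [-4, -0.9, 0, 0, 1], [-4, -0.9, 0, 0, 1], [-4, -0.8, 0, 0, 1], [-4, -0.8, 0, 0, 1], [-4, -0.8, 0, 0, 1], [-3, -0.6, 0, 0, 1], [0, 0, 0, 0, 1]])

```text
time_s: 5.05
ee_pos: [531.8, -237.8, 22.7]
ee_rot: [180.0, -0.1, -167.8]
force: [1.4, -0.1, 0.8]
gripper_width: 0.3
```

```bash
python3 prof.py b
```

```text
5.05 [ 531.8 -237.8   22.7] [ 1.800e+02 -1.000e-01 -1.678e+02]
cand [134, 172, 372, 53, 14052] [ 500.4 -245.1] L,W 201.1 29.8 heading(+x) -12.13
```

View pics/w_b.png

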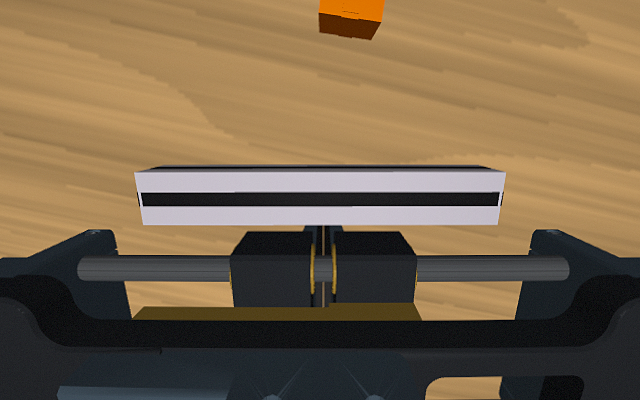

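play_rows(increments=[[10, 2, 0, 0, 1], [2, -16, 0, 0, 1], [2, -16, 0, 0, 1], [2, -16, 0, 0, 1], [2, -16, 0, 0, 1], [2, -16, 0, 0, 1], [0, 0, 0, 0, 1], [-5, -1, 0, 0, 1], [-4, -1.2, 0, -1.85, 1], [-4, -1.2, 0, -1.85, 1], [-4, -1.2, 0, -1.85, 1], [-4, -1.2, 0, -1.85, 1], [-4, -1.2, 0, -1.85, 1], [-4, -1.2, 0, -1.85, 1], [-4, -1.2, 0, -1.85, 1], [-4, -1.2, 0, -1.85, 1], [-4, -1.2, 0, -1.85, 1], [0, 0, 0, 0, 1]])

```text
time_s: 7.35
ee_pos: [511.0, -327.5, 22.9]
ee_rot: [180.0, -0.0, 175.5]
force: [-0.3, 0.5, 0.0]
gripper_width: 0.3
```

```bash
python3 prof.py c
```

```text
7.35 [ 511.  -327.5   22.9] [180.   -0.  175.5]
cand [283, 171, 357, 54, 13859] [ 484.7 -243.5] L,W 204.6 30.3 heading(+x) 4.42
```

View pics/w_c.png

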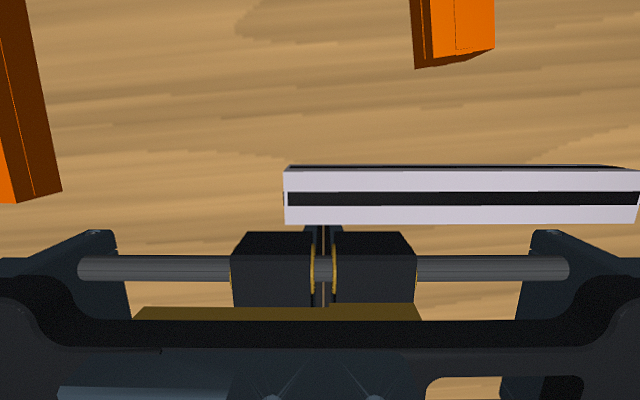

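play_rows(increments=[[-4, -1.2, 0, -1.85, 1], [0, 0, 0, 0, 1], [8, 0, 0, 0, 1], [0, -15, 0, 0, 1], [0, -15, 0, 0, 1], [0, -15, 0, 0, 1], [0, -3, 0, 0, 1], [-11, 0, 0, 0, 1], [-11, 0, 0, 0, 1], [-11, 0, 0, 0, 1], [-11, 0, 0, 0, 1], [0, 0, 0, 0, 1]])

```text
time_s: 8.9
ee_pos: [470.6, -376.6, 23.1]
ee_rot: [180.0, -0.0, 173.6]
force: [0.0, -0.2, 0.0]
gripper_width: 0.4
```

```bash
python3 prof.py d; python3 wr.py d top
```

```text
8.9 [ 470.6 -376.6   23.1] [180.   -0.  173.6]
cand [376, 225, 264, 32, 3911] [ 475.4 -265.4] L,W 159.8 19.7 heading(+x) 6.99
8.95 [ 471.3 -376.8   23.2] [-180.     0.   173.6] [ 0.1 -0.6  0.4] 0.4760471797171274 [ -39.7   31.7  100.5    0.    47.8 -123.4]
```

View pics/w_d.png

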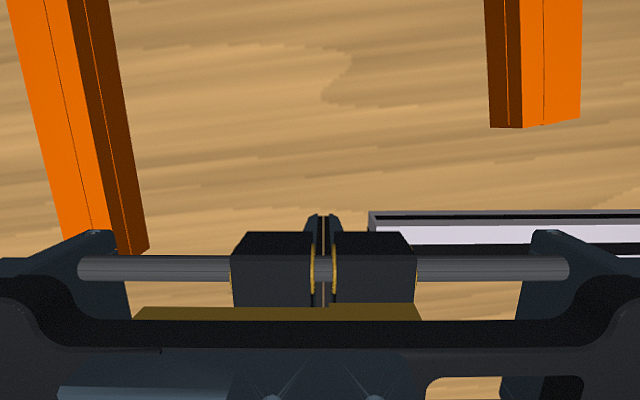

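View pics/topd.png

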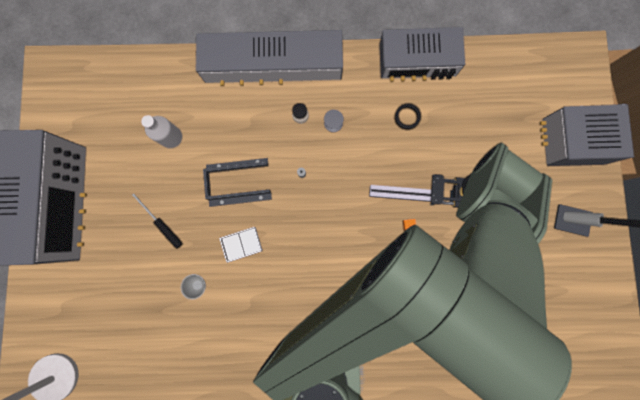

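```bash
cat > tt.py <<'E'
from wr import *
B=np.array([536.,131.]);u=np.array([-np.sin(np.radians(4.9)),np.cos(np.radians(4.9))]);ex=np.array([u[1],-u[0]])
s=env.state();img=env.grab_frame('top');cv2.imwrite(f'pics/t_{sys.argv[1]}.png',img[:,:,::-1])
a=img.astype(int);hsv=cv2.cvtColor(img,cv2.COLOR_RGB2HSV)
m=((a[:,:,2]>a[:,:,0]-2)&(hsv[:,:,2]>120)).astype(np.uint8)
m=cv2.morphologyEx(m,cv2.MORPH_CLOSE,np.ones((5,5)))
lo=proj('top',[[480,-350,30]])[0];m[:150]=0;m[215:]=0;m[:,:205]=0;m[:,450:]=0
n,l,st,_=cv2.connectedComponentsWithStats(m)
print(s['time_s'],'tcp',np.round(s['ee_pos'],1),'yaw',np.round(s['ee_rot'][2],1),'F',np.round(s['force'],1))
for i in range(1,n):
    if st[i,4]<150: continue
    ct=cv2.findContours((l==i).astype(np.uint8),0,cv2.CHAIN_APPROX_NONE)[0][0].reshape(-1,2)
    w=ray('top',ct,30).astype(np.float32);r=cv2.minAreaRect(w);b=cv2.boxPoints(r)
    e1=b[1]-b[0];e2=b[2]-b[1];d=e1 if np.linalg.norm(e1)>np.linalg.norm(e2) else e2
    d=d/np.linalg.norm(d); d=d*np.sign(d[1]);c=np.array(r[0]);L=max(r[1]);f=c+d*L/2
    print(st[i].tolist(),'L,W',round(L,1),round(min(r[1]),1),'head',round(np.degrees(np.arctan2(d[0],d[1])),2),'front',f.round(1),'centre',(f-100*d).round(1),'tail',(f-200*d).round(1),'x@y41',round(f[0]+(41-f[1])*d[0]/d[1],1),'x@131',round(f[0]+(131-f[1])*d[0]/d[1],1))
    q=f-B; print('   bay frame front',(q@ex).round(1),(q@u).round(1),'centre',((q-100*d)@ex).round(1),((q-100*d)@u).round(1),'visible box')
E
python3 tt.py d
```

```text
9.0 tcp [ 471.7 -376.9   23.2] yaw 173.7 F [-0.3 -0.3 -0.1]
[370, 186, 61, 15, 658] L,W 165.2 29.9 head 6.15 front [ 491.9 -147.2] centre [ 481.2 -246.6] tail [ 470.5 -346. ] x@y41 512.2 x@131 521.9
   bay frame front -67.7 -273.4 centre -86.9 -371.5 visible box
```

play_rows(increments=[[-3, 0, 0, 0, 1], [0.6, 5, 0, 0, 1], [0.6, 5, 0, 0, 1], [0.6, 5, 0, 0, 1], [0.6, 5, 0, 0, 1], [0.7, 6, 0, 0, 1], [0.7, 6, 0, 0, 1], [0.7, 6, 0, 0, 1], [0.7, 6, 0, 0, 1], [0.7, 6, 0, 0, 1], [0.7, 6, 0, 0, 1], [0.7, 6, 0, 0, 1], [0.7, 6, 0, 0, 1], [0.7, 6, 0, 0, 1], [0.7, 6, 0, 0, 1]])

```text
time_s: 10.92
ee_pos: [478.0, -296.4, 23.0]
ee_rot: [180.0, -0.0, 173.7]
force: [0.7, -1.3, -0.5]
gripper_width: 0.3
```

```bash
python3 tt.py e
```

```text
10.925 tcp [ 478.  -296.4   23. ] yaw 173.7 F [ 0.7 -1.3 -0.5]
[348, 183, 51, 15, 544] L,W 137.9 29.9 head 6.44 front [499.8 -87.6] centre [ 488.6 -187. ] tail [ 477.4 -286.4] x@y41 514.3 x@131 524.5
   bay frame front -54.7 -214.7 centre -74.4 -312.8 visible box
```

View pics/t_e.png

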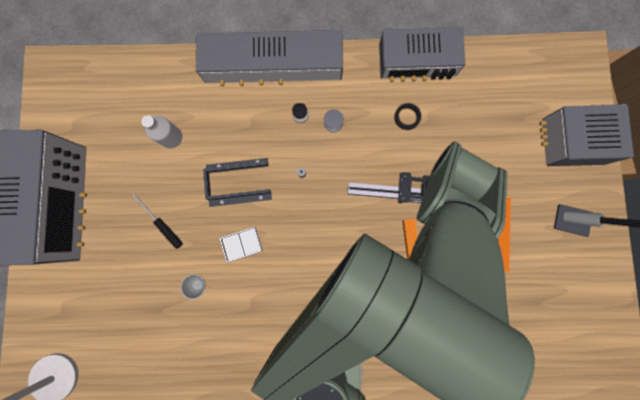

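It tracks straight: heading 6.4°, x = 514 at the post's y and 524.5 at the mouth. I'll keep pushing.

play_rows(increments=[[0.8, 7, 0, 0, 1], [0.8, 7, 0, 0, 1], [0.8, 7, 0, 0, 1], [0.8, 7, 0, 0, 1], [0.8, 7, 0, 0, 1], [0.8, 7, 0, 0, 1], [0.8, 7, 0, 0, 1], [0.8, 7, 0, 0, 1], [0.8, 7, 0, 0, 1], [0.8, 7, 0, 0, 1], [0.8, 7, 0, 0, 1], [0.8, 7, 0, 0, 1], [0.8, 7, 0, 0, 1], [0.8, 7, 0, 0, 1]])

```text
time_s: 12.72
ee_pos: [489.2, -198.3, 23.0]
ee_rot: [180.0, 0.0, 173.7]
force: [-0.4, -1.3, 0.6]
gripper_width: 0.6
```

```bash
python3 tt.py f
```

```text
12.725 tcp [ 489.2 -198.3   23. ] yaw 173.7 F [-0.4 -1.3  0.6]
[313, 180, 47, 14, 491] L,W 126.3 29.8 head 6.19 front [510.3   8.4] centre [499.5 -91. ] tail [ 488.7 -190.4] x@y41 513.8 x@131 523.6
   bay frame front -36.1 -120.0 centre -55.3 -218.1 visible box
```

play_rows(increments=[[0.8, 7, 0, 0, 1], [0.8, 7, 0, 0, 1], [0.8, 7, 0, 0, 1], [0.8, 7, 0, 0, 1], [0.8, 7, 0, 0, 1], [0.8, 7, 0, 0, 1], [0.8, 7, 0, 0, 1], [0.8, 7, 0, 0, 1], [0.8, 7, 0, 0, 1], [0.8, 7, 0, 0, 1], [0.8, 7, 0, 0, 1], [0.8, 7, 0, 0, 1], [0.8, 7, 0, 0, 1], [0.8, 7, 0, 0, 1]])

```text
time_s: 14.52
ee_pos: [500.4, -100.3, 23.0]
ee_rot: [180.0, -0.0, 173.7]
force: [-0.2, -0.9, 0.3]
gripper_width: 0.5
```

```bash
python3 tt.py g; python3 -c "
import cv2
a=cv2.imread('pics/t_g.png');cv2.imwrite('pics/t_gz.png',cv2.resize(a[130:240,190:400],None,fx=3.6,fy=3.6,interpolation=cv2.INTER_CUBIC))"
```

```text
14.525 tcp [ 500.4 -100.3   23. ] yaw 173.7 F [-0.2 -0.9  0.3]
[278, 168, 43, 23, 519] L,W 117.1 58.8 head 6.59 front [536.4 104.7] centre [524.9   5.3] tail [513.4 -94. ] x@y41 529.0 x@131 539.4
   bay frame front -1.9 -26.3 centre -21.8 -124.3 visible box
```

View pics/t_gz.png

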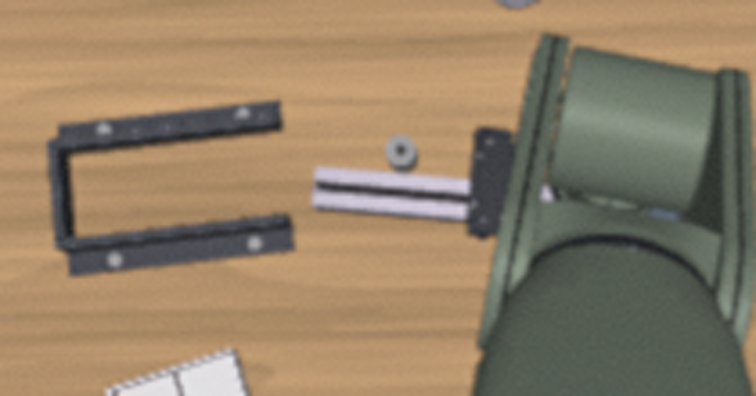

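```bash
python3 - <<'E'
from h import *
z=lambda p:np.array(p,float)/3.6+[190-.36,130-.36]
print('front corners',ray('top',z([(316,167),(313,208)]),30).round(1))
print('right corners',ray('top',z([(466,180),(466,220)]),30).round(1))
print('wall inner corner',ray('top',z([(291,217),(66,238)]),35).round(1), 'far wall inner top',ray('top',z([(281,128)]),0).round(1))
print('post',ray('top',z([(401,150)]),40).round(1))
E
```

```text
front corners [[537.6 106.7]
 [505.8 109.3]]
right corners [[524.7  -8.4]
 [493.8  -7.8]]
wall inner corner [[498.6 125.5]
 [486.5 296.7]] far wall inner top [[574.8 137.9]]
post [[547.5  40.5]]
```

Clearances are about 6 mm to the post and 7 mm to the near wall. I'll shift the tool 3 mm away from the post side and continue.

play_rows(increments=[[-0.4, -4, 0, 0, 1], [-3, 0, 0, 0, 1], [0.4, 4, 0, 0, 1], [0.8, 7, 0, 0, 1], [0.8, 7, 0, 0, 1], [0.8, 7, 0, 0, 1], [0.8, 7, 0, 0, 1], [0.8, 7, 0, 0, 1], [0.8, 7, 0, 0, 1], [0.8, 7, 0, 0, 1], [0.8, 7, 0, 0, 1], [0.8, 7, 0, 0, 1], [0.8, 7, 0, 0, 1]])

```text
time_s: 16.2
ee_pos: [505.4, -30.3, 23.0]
ee_rot: [180.0, -0.0, 173.7]
force: [0.1, -1.5, -0.5]
gripper_width: 0.3
```

```bash
python3 tt.py h; python3 -c "
import cv2
a=cv2.imread('pics/t_h.png');cv2.imwrite('pics/t_hz.png',cv2.resize(a[130:240,190:400],None,fx=3.6,fy=3.6,interpolation=cv2.INTER_CUBIC))"
```

```text
16.2 tcp [505.4 -30.3  23. ] yaw 173.7 F [ 0.1 -1.5 -0.5]
[310, 153, 39, 19, 244] L,W 105.5 50.9 head 1.39 front [575.   15.6] centre [572.6 -84.3] tail [ 570.1 -184.3] x@y41 575.6 x@131 577.8
   bay frame front 29.0 -118.3 centre 18.1 -217.7 visible box
[252, 175, 41, 13, 423] L,W 110.0 29.9 head 6.38 front [530.  176.6] centre [518.9  77.2] tail [507.8 -22.1] x@y41 514.8 x@131 524.9
   bay frame front -2.1 46.0 centre -21.7 -52.1 visible box
```

View pics/t_hz.png

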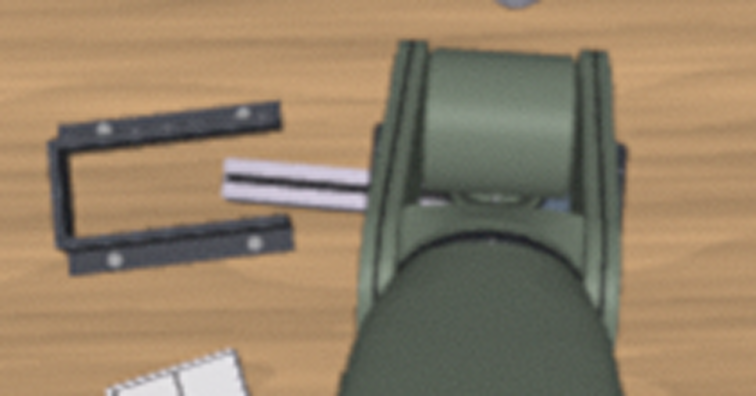

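play_rows(increments=[[0.8, 7, 0, 0, 1], [0.8, 7, 0, 0, 1], [0.8, 7, 0, 0, 1], [0.8, 7, 0, 0, 1], [0.8, 7, 0, 0, 1], [0.8, 7, 0, 0, 1], [0.8, 7, 0, 0, 1], [0.8, 7, 0, 0, 1], [0.8, 7, 0, 0, 1], [0.8, 7, 0, 0, 1], [0.8, 7, 0, 0, 1]])

```text
time_s: 17.62
ee_pos: [514.2, 46.7, 23.0]
ee_rot: [180.0, -0.0, 173.7]
force: [-0.2, -1.7, 1.0]
gripper_width: 0.6
```

```bash
python3 tt.py i; python3 prof.py i;python3 -c "
import cv2
a=cv2.imread('pics/t_i.png');cv2.imwrite('pics/t_iz.png',cv2.resize(a[130:240,190:400],None,fx=3.6,fy=3.6,interpolation=cv2.INTER_CUBIC))"
```

```text
17.625 tcp [514.2  46.7  23. ] yaw 173.7 F [-0.2 -1.7  1. ]
[224, 171, 29, 14, 294] L,W 75.8 30.7 head 8.0 front [540.2 254. ] centre [526.3 154.9] tail [512.4  55.9] x@y41 510.3 x@131 523.0
   bay frame front 14.7 122.1 centre -7.6 24.7 visible box
17.675 [514.4  47.5  23. ] [180.    0.  173.7]
cand [403, 234, 129, 18, 2145] [517.5 132.2] L,W 75.6 10.7 heading(+x) 6.6
cand [570, 234, 70, 17, 907] [526.7 214. ] L,W 45.3 10.2 heading(+x) 6.88
```

View pics/t_iz.png

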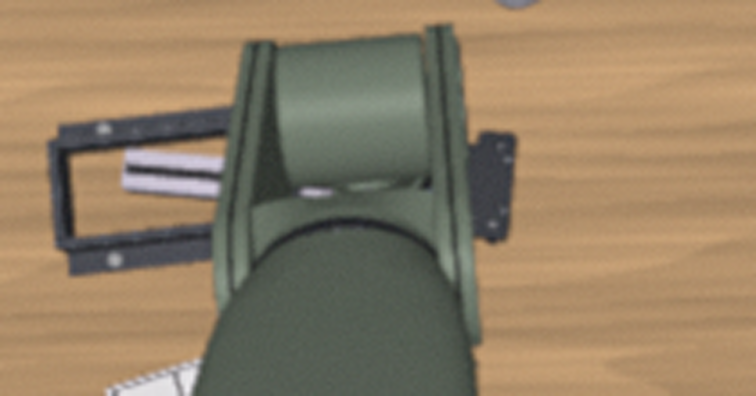

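View pics/w_i.png

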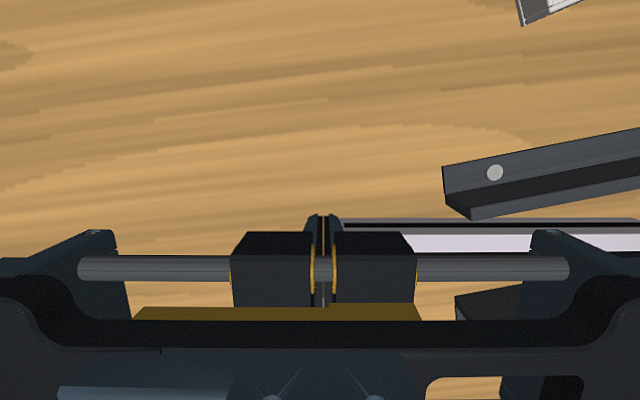

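play_rows(increments=[[-0.1, 6, 0, 0, 1], [-0.1, 6, 0, 0, 1], [-0.1, 6, 0, 0, 1], [-0.1, 6, 0, 0, 1], [-0.1, 6, 0, 0, 1], [-0.1, 5, 0, 0, 1], [0, 3, 0, 0, 1]])

```text
time_s: 18.6
ee_pos: [513.5, 84.6, 23.0]
ee_rot: [180.0, -0.0, 173.7]
force: [0.1, -0.6, 0.2]
gripper_width: 0.5
```

```bash
python3 tt.py j; python3 prof.py j;python3 -c "
import cv2
a=cv2.imread('pics/t_j.png');cv2.imwrite('pics/t_jz.png',cv2.resize(a[130:240,190:400],None,fx=3.6,fy=3.6,interpolation=cv2.INTER_CUBIC))"
```

```text
18.6 tcp [513.5  84.6  23. ] yaw 173.7 F [ 0.1 -0.6  0.2]
[210, 164, 23, 20, 242] L,W 59.0 51.9 head 7.73 front [552.1 290.9] centre [538.6 191.8] tail [525.2  92.7] x@y41 518.2 x@131 530.4
   bay frame front 29.7 157.9 centre 7.8 60.4 visible box
18.65 [513.5  84.9  23. ] [180.   -0.  173.7]
cand [403, 235, 129, 19, 2175] [517.6 169.4] L,W 75.6 11.1 heading(+x) 7.31
cand [575, 236, 65, 18, 862] [527.7 253.1] L,W 42.6 10.9 heading(+x) 6.9
```

View pics/t_jz.png

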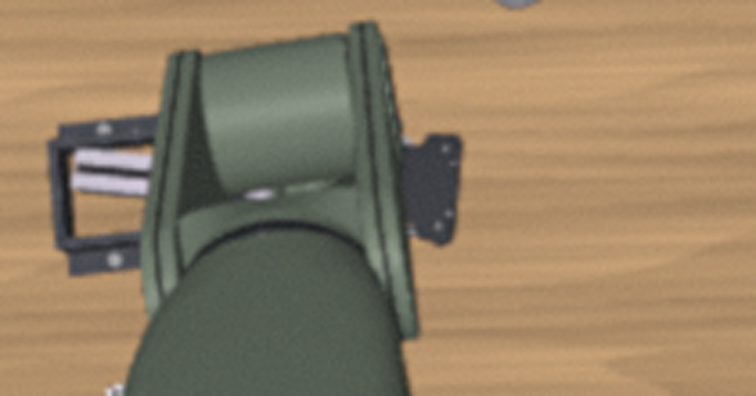

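play_rows(increments=[[-0.1, 3, 0, 0, 1], [-0.1, 3, 0, 0, 1], [-0.1, 2, 0, 0, 1], [0, 2, 0, 0, 1]])

```text
time_s: 19.2
ee_pos: [513.1, 92.8, 23.0]
ee_rot: [-179.8, -0.0, 173.8]
force: [1.7, -12.7, 1.7]
gripper_width: 0.4
```

```bash
python3 tt.py k; python3 -c "
import cv2
a=cv2.imread('pics/t_k.png');cv2.imwrite('pics/t_kz.png',cv2.resize(a[140:220,190:290],None,fx=7,fy=7,interpolation=cv2.INTER_CUBIC))"
```

```text
19.2 tcp [513.1  92.8  23. ] yaw 173.8 F [  1.7 -12.7   1.7]
[207, 171, 21, 13, 217] L,W 53.5 32.0 head 7.31 front [541.7 300.5] centre [529.  201.3] tail [516.3 102.2] x@y41 508.5 x@131 520.0
   bay frame front 20.2 168.4 centre -0.9 70.7 visible box
```

View pics/t_kz.png

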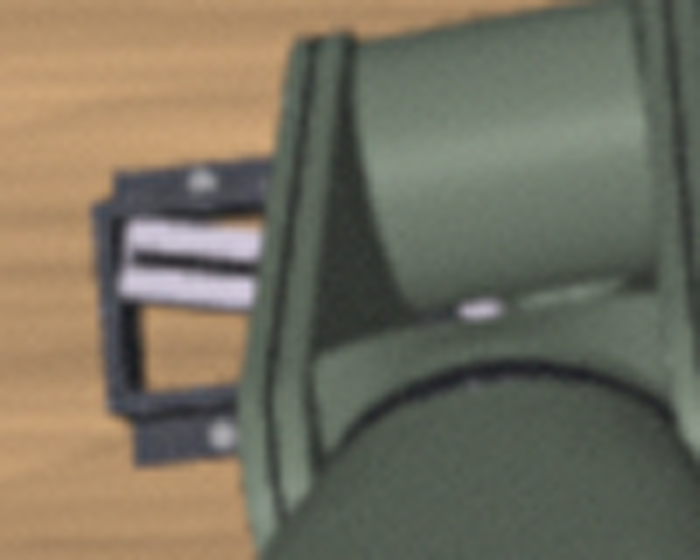

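It is home against the end wall: the force rose to 12.7 N and the centre is about 70 mm inside. It is still tilted about 12°, so I'll nudge the tail toward +x to straighten it, then reseat it.

play_rows(increments=[[0, -6, 0, 0, 1], [-1, -9, 0, 0, 1], [-12, 0, 0, 0, 1], [-12, 0, 0, 0, 1], [-12, 0, 0, 0, 1], [-10, 0, 0, 0, 1], [0, 10, 0, 0, 1], [0, 10, 0, 0, 1], [0, 7, 0, 0, 1], [6, 0, 0, 0, 1], [6, 0, 0, 0, 1], [5, 0, 0, 0, 1], [4, 0, 0, 0, 1], [4, 0, 0, 0, 1], [4, 0, 0, 0, 1], [0, 0, 0, 0, 1]])

```text
time_s: 21.25
ee_pos: [495.9, 106.3, 23.0]
ee_rot: [180.0, 0.1, 173.7]
force: [0.6, 0.4, -0.3]
gripper_width: 0.3
```

```bash
python3 tt.py l; python3 prof.py l; python3 wr.py l side; python3 -c "
import cv2
a=cv2.imread('pics/sidel.png');cv2.imwrite('pics/sidelz.png',cv2.resize(a[120:220,220:380],None,fx=4.5,fy=4.5,interpolation=cv2.INTER_CUBIC))"
```

```text
21.25 tcp [495.9 106.3  23. ] yaw 173.7 F [ 0.6  0.4 -0.3]
[207, 164, 15, 19, 189] L,W 50.6 38.3 head -88.66 front [525.  282.6] centre [625.  280.3] tail [724.9 277.9] x@y41 10876.6 x@131 7020.3
   bay frame front 2.0 152.0 centre 101.4 141.1 visible box
21.3 [495.7 106.4  23. ] [180.    0.  173.7]
cand [401, 0, 183, 72, 5988] [377.7 201.2] L,W 82.1 31.0 heading(+x) -16.53
cand [414, 281, 108, 39, 3721] [537.5 191.2] L,W 65.0 26.4 heading(+x) 5.84
21.35 [495.5 106.3  23. ] [180.    0.  173.7] [0.6 0.7 0.6] 0.582787989243229 [ 10.8  25.2 113.8   0.   41.  -72.9]
```

View pics/w_l.png

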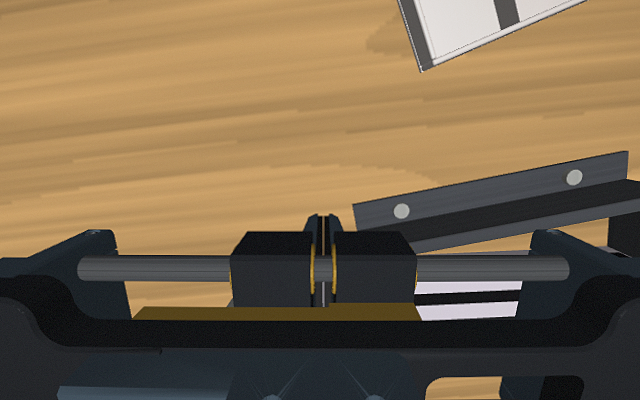

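View pics/sidelz.png

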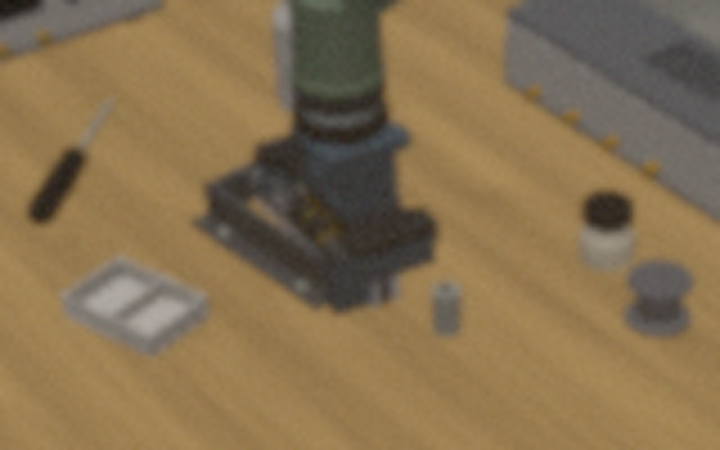

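play_rows(increments=[[-12, 0, 0, 0, 1], [0, 0, 40, 0, 1], [0, 0, 50, 0, 1], [0, 0, 50, 0, 1], [0, 0, 50, 0, 1], [30, 20, 0, 0, 1], [35, 20, 0, 0, 1], [35, 20, 0, 0, 1], [0, 0, 0, 0, 1]])

```text
time_s: 22.52
ee_pos: [584.0, 167.4, 211.9]
ee_rot: [180.0, -0.0, 173.7]
force: [-0.2, 0.3, 0.2]
gripper_width: 0.4
```

```bash
python3 prof.py m; python3 wr.py m side
```

```text
22.525 [584.  167.4 211.9] [180.   -0.  173.7]
cand [262, 125, 172, 45, 4581] [545.  202.8] L,W 200.7 51.1 heading(+x) 4.11
22.575 [582.6 166.5 212. ] [-1.800e+02 -1.000e-01  1.737e+02] [-0.5 -0.2 -0.4] 0.16492936046149423 [ 14.9  21.7  86.8   0.   71.6 -68.9]
```

View pics/w_m.png

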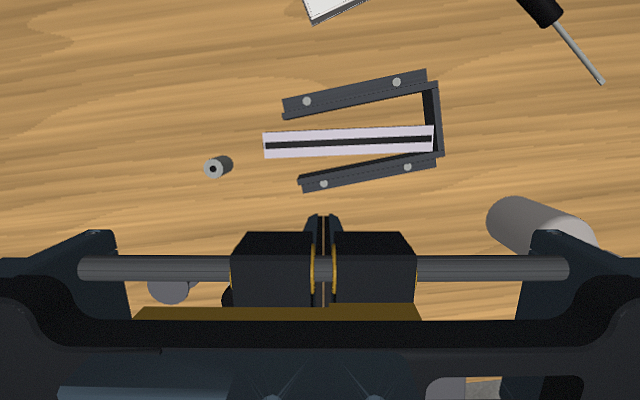

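The profile lies in the bay at (262..434, 125..158), and its right end meets the end wall. I'll quantify this.

```bash
python3 - <<'E'
import cv2
a=cv2.imread('pics/w_m.png');cv2.imwrite('pics/w_mz.png',cv2.resize(a[60:200,250:460],None,fx=3.6,fy=3.6,interpolation=cv2.INTER_CUBIC))
E
```

```text
(no output)
```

View pics/w_mz.png

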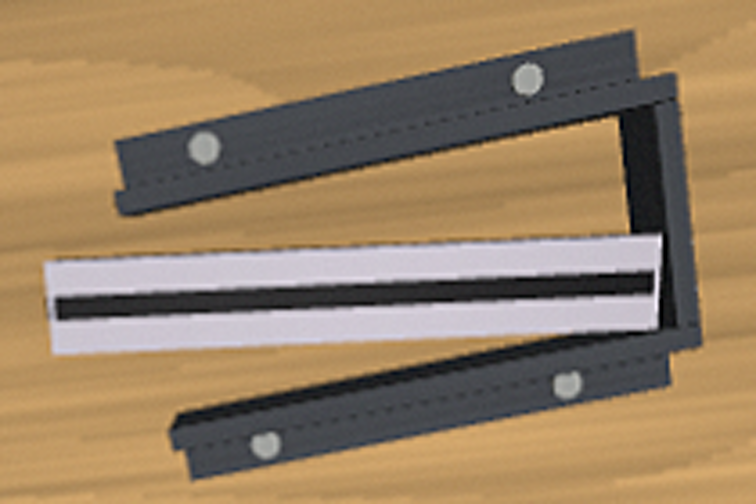

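```bash
python3 - <<'E'
from wr import *
s=env.state();c=wcal(s);z=lambda p:np.array(p,float)/3.6+[250-.36,60-.36]
W=ray(0,z([(130,215),(655,105)]),35,c);L=ray(0,z([(172,432),(640,337)]),35,c)
E=ray(0,z([(656,104),(678,330)]),35,c)
P=ray(0,z([(45,262),(52,354),(662,236),(658,330)]),30,c)
print('near wall',W.round(1).tolist(),'far',L.round(1).tolist(),'end',E.round(1).tolist());print('prof',P.round(1).tolist())
h=lambda a,b:np.degrees(np.arctan2(b[0]-a[0],b[1]-a[1]))
print('head bay',h(*W),h(*L),'prof',h((P[0]+P[1])/2,(P[2]+P[3])/2))
d=W[1]-W[0];u=d/np.linalg.norm(d);ex=np.array([u[1],-u[0]])
e=(E[0]+E[1])/2;cen=P.mean(0)
print('far wall lateral',(L-W[0])@ex,'prof centre lateral from centreline',(cen-W[0])@ex-35,'depth: front corners to end',[(float((e-p)@u)) for p in P[2:]],'centre y',170-(e-cen)@u)
E
```

```text
near wall [[500.1, 133.6], [485.1, 300.0]] far [[570.9, 137.7], [556.3, 293.9]] end [[484.8, 300.3], [555.4, 306.3]]
prof [[511.5, 103.4], [541.2, 100.9], [525.1, 303.4], [555.3, 301.7]]
head bay -5.154019646539721 -5.318890946647506 prof 3.9638938038450475
far wall lateral [70.84885826 70.39738752] prof centre lateral from centreline 4.237174184354139 depth: front corners to end [0.35437697522602984, 4.819018688862546] centre y 68.2535761842779
```

```bash
python3 - <<'E'
import cv2,numpy as np
a=cv2.imread('pics/side0.png');b=cv2.imread('pics/sidem.png')
cv2.imwrite('pics/cmp.png',np.vstack([a[120:250,190:440],b[120:250,190:440]]).repeat(2,0).repeat(2,1))
E
```

```text
(no output)
```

View pics/cmp.png

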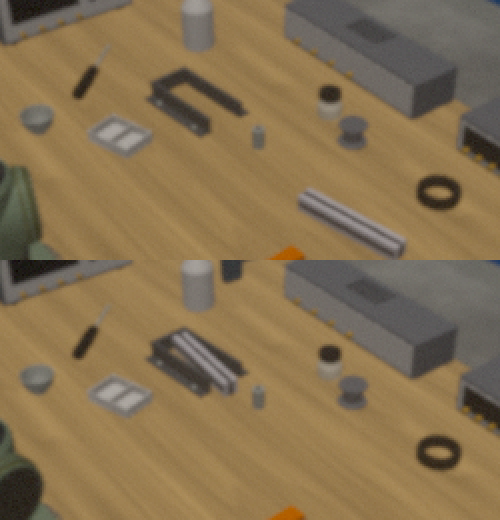

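The side view before and after shows the profile flat in the bay, all the loose things at unchanged pixel positions, and the hand well above the bench. I'm handing in.

```bash
python3 -c "
from workcell import env
print(env.job_done())"
```

```text
the job is handed in; nothing more can be done
None
```

The profile is in its bay against the end wall, and I've handed the job in; no verdict was reported. I pushed it with closed fingertips: sideways at the middle, then at the tail to turn it. I then pushed its end past the post on the robot's side and in through the mouth until it stopped against the wall, and nudged the tail to straighten it. It took about 22.6 s of the 72 s allowed.

Last checks, from the wrist camera at height:

| Check | Measured | Needed |
|---|---|---|
| Centre inside the mouth | about 68 mm | above 60 mm |
| Centre off the centre line | about 4 mm | within 25 mm |
| Angle to the bay | about 9° (0.16 rad) | below 0.3 rad |
| Front corners to the end wall | about 0 and 5 mm | within 10 mm |

- **Contact:** while seating, the contact force reached about 13 N. Pushing before that took no more than about 2 N.
- **Other things:** in the side pictures before and after, the profile lies flat and the loose things look unmoved. The hand finished about 200 mm up, touching nothing.
- **Disagreements:** the camera measurements of the profile and post agreed to about 2–7 mm. The top-camera fits of the profile became unreliable where it merged with the post or was hidden by the arm, so I used the wrist view for the final check.
- **Not done:** a slight tilt remains; I left it because it was within limits.

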